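# Shut the tilt-out bin and set its colour lock

## Robot

A 6-joint arm with a two-finger parallel gripper is mounted at the origin on the work surface. World frame = base frame: x ahead of the robot, y to its left, z up, the work surface at z = 0. Lengths are in m, angles in rad, forces in N, time in s.
With the tool pointing down it reaches from about 0.4 to 0.825 m from the base axis. Payload 7 kg.
Tool frame: the origin (TCP) lies on the centre line of the jaws, within the pads' length; the fingertips stand 25 mm ahead of it and the grasp point (between the pads) lies 6 mm ahead of it; z points along the fingers, y is the direction in which the jaws open and shut (so a half turn about z gives the same grasp; the last joint's range is limited). The gripper opens to 88 mm and grips with 3 to 60 N. Pads are 19 mm wide; open, the fingers measure 130 mm over their backs; the gripper's body (78 mm by 193 mm) begins 47 mm behind the grasp point.
Start: joints at [-1.021, 0.359, 0.012, 0, -1.224, -0.288], TCP at [0.175, -0.652, 0.252] pointing down, gripper open.
Joint ranges: [-3.07, 3.07], [-1.43, 2.12], [-1.02, 1.25], [-3.03, 1.67], [-3.05, -0], [-3.03, 3.03]. Speed limits (rad/s): [2.39, 2.39, 3.01, 3.14, 3.14, 3.14].

## Interface

Orientations are given as [roll, pitch, yaw] about the fixed x, y, z axes, in that order (R = Rz(yaw) Ry(pitch) Rx(roll)).
In Python, from station import * gives the robot as it stands. The module is installed in compiled form; this text tells all that it offers.
- The arm moves only by the tool step_arm, never from a script. Its argument "commands" is text: rows parted by semicolons, each of 6 numbers parted by spaces: the shift along the tool's x, y, z in mm, then the turn, a rotation vector about the tool's x, y, z in rad. A call has 1 to 8 rows; each row shifts and turns the commanded pose from where the row before left it, along the tool's axes as they then stand; what a row does not reach is not made up. A row lasts 1/8 s, in which the tool goes at most 62.5 mm and 10.7 degrees, less where a joint would pass 70% of its speed; a pose out of reach is approached as far as the arm can. A call is refused whole if a number of a shift passes 62.5 or a number of a turn 0.188, either way. A call with a gripper value outside its range is refused whole. "jaw" is the finger opening in mm, from 0 to 87.6, set as the call begins (left out, the last holds). The fingers move at their own pace and stop on an object; "grip_force" is the grip in N (left out, the last holds). Time passes only in rows, so rows that do not move let the fingers close. It gives the time, the measured TCP pose, the force and the opening at its end, in the units of the state.
- get_state(): the state, without advancing time (a new reading comes with each control period).
- grab_frame(name): name is "scene" or "top" or "wrist"; returns a dict with "frame" (384x512x3 uint8, red, green, blue), "fovy" (degrees; the focal length in pixels is half the picture's height over the tangent of half this angle, whatever the lens; pixels are square), "cx", "cy" (the principal point, pixels), "rvec" (rotation vector, rad) and "tvec" (3), from world to camera coordinates, as OpenCV has them; the wrist camera has in their place "tool_from_camera" (4x4, takes a point from camera to tool coordinates, whose origin is the TCP and whose axes are the flange's). Camera axes: x right, y down, z forward; pixel columns grow to the right and rows downward; lengths in m; the calibration is good to about 2 mm. A picture is of the moment at which its call begins: read the wrist's pose just before it. There is no depth.
- job_done(): hands the job in, once; it reports no verdict.
Trained networks look in a picture, given as the dict that the camera call returned (one of the last four; its "shot" number tells which), for a name from the list of things; names that differ only in an ending like _2 or _b are one class to them, and where a whole thing is asked for, a point or a joint stands for the part that bears it (a point fixed in the world has none). Each returns a list of dicts, best first, with "conf" (0 to 1); they miss things now and then, are a little off and sometimes report something else, mostly with a low value. They report only what shows in the picture. A call takes as long as a camera call.
- recognise(picture, name): "pixel" ([column, row] in pixels, amid what is visible of it).
The state is a dict: "t": time; "q": joint angles; "qd": joint speeds; "joint_efforts": joint torques, N m; "eef_pos": TCP position; "ee_rot": TCP orientation; "force": force on the tool from outside, world axes, zero at the start; "moment": the same for the moment, N m; "width": finger opening in m.
Only numpy, scipy, OpenCV 4.12 (cv2) and the standard library are available. Lean on these libraries where they do the work, as an engineer would, in place of code of your own. Each camera call takes 0.05 s, during which the arm holds its last target.

## Task

Lock up the organiser just by pushing and pressing with the fingertips: push the orange lip until the tilt-out bin is fully shut, then press the lock keys fully down in the order red, blue, green (each stays down). Do not press the yellow key, and leave the bowl, sunglasses case, whistle and door key lying where they are.

Things in the scene. Friction and masses are not known exactly. Their poses are not given: they have to be found in the camera images.
- organiser: white plastic organiser fixed on the console, 230 mm wide (its y); main body 100 mm deep (x -50 to +50 mm), 140 mm high with a flat grey top; behind it (x to +89 mm) an 85 mm high letter rack with envelopes up to 118 mm high. Origin at console height under the centre of the main body; its -x points out of the front, where the tilt-out bin is, roughly to the robot.
- bin_lip (a point): middle of the front edge of the orange lip (120 mm wide, 12 mm tall, 12 mm out from the panel) at the top of the grey tilt-out bin. Hinge line: along the organiser's y, 50 mm in front of its origin, 18 mm up; seen from the hinge with the bin shut this point is 18 mm out and 98 mm up (68 mm before the organiser's origin, 116 mm above the console). Tilted out it lies farther out and up to 13 mm lower.
- bin (a joint): tilt of the bin, rad: 0 = fully shut against its stop, grows as its top tilts out towards the robot. Its hinge is stiff: a level push on the lip of about 1 to 2 N, with rubbing up to 6 N, moves it (the lip rises a little as it closes) and it stays where it is left.
- red_top (a point): centre of the top of the red lock key, a square 26 mm cap in a black 36 mm bezel (4 mm high) on the organiser's top. The four keys (red, blue, green, yellow, in varying order) stand in a row along the organiser's y at its x = 0, 52 mm apart centre to centre. Key top 156 mm above the console when up, 148 mm when pressed. Axes as the organiser's.
- key_red (a joint): how far the red key is pressed, m: 0 = up, 0.008 = fully down against its stop. About 2.5 to 3 N moves it; it stays down when let go.
- blue_top (a point): centre of the top of the blue lock key, a square 26 mm cap in a black 36 mm bezel (4 mm high) on the organiser's top. The four keys (red, blue, green, yellow, in varying order) stand in a row along the organiser's y at its x = 0, 52 mm apart centre to centre. Key top 156 mm above the console when up, 148 mm when pressed. Axes as the organiser's.
- key_blue (a joint): how far the blue key is pressed, m: 0 = up, 0.008 = fully down against its stop. About 2.5 to 3 N moves it; it stays down when let go.
- green_top (a point): centre of the top of the green lock key, a square 26 mm cap in a black 36 mm bezel (4 mm high) on the organiser's top. The four keys (red, blue, green, yellow, in varying order) stand in a row along the organiser's y at its x = 0, 52 mm apart centre to centre. Key top 156 mm above the console when up, 148 mm when pressed. Axes as the organiser's.
- key_green (a joint): how far the green key is pressed, m: 0 = up, 0.008 = fully down against its stop. About 2.5 to 3 N moves it; it stays down when let go.
- yellow_top (a point): centre of the top of the yellow lock key, a square 26 mm cap in a black 36 mm bezel (4 mm high) on the organiser's top. The four keys (red, blue, green, yellow, in varying order) stand in a row along the organiser's y at its x = 0, 52 mm apart centre to centre. Key top 156 mm above the console when up, 148 mm when pressed. Axes as the organiser's.
- key_yellow (a joint): how far the yellow key is pressed, m: 0 = up, 0.008 = fully down against its stop. About 2.5 to 3 N moves it; it stays down when let go.
- bowl: loose round steel key bowl, 132 mm across the rim, 45 mm high; origin at the centre of its underside. Leave alone.
- case: loose black sunglasses case, 160 (its x) x 62 x 49 mm; origin at the centre of its underside. Leave alone.
- whistle: loose yellow plastic whistle, 43 mm long (its x from -11 to +32 mm), 18 mm wide, 22 mm high; origin on the console under its round end. Leave alone.
- door_key: loose door key lying flat, black round head 26 mm across and 5 mm thick, brass blade to 45 mm along its x; origin under the head's centre. Leave alone.

How it is judged:
By the outcome, as a careful person would: the job done as asked, in the order asked, and still so for the second after the job is handed in, with the robot touching nothing.
It also fails if it takes over 51 s, if anything falls off the work surface, if the arm or the gripper's body presses on something with over 40 N, if the wrist force passes 120 N, or if a joint passes its speed limit or range.

## Working session

There is one attempt and no reset: what is moved stays moved. The work goes in short steps, Python scripts to look and compute and a tool call to move; the robot and the scene stay as the last step left them, time stands still between calls to the robot, and variables do not carry over. Pictures are saved under pics/ and viewed, and the job is handed in when it is done.

Besides the shell and the picture viewer there is one more tool, called after "Emit:" as a command line: name --argument value ..., lists and objects as JSON in quotes. step_arm: Moves the arm, as the interface text tells. Its arguments: {"type":"object","properties":{"commands":{"type":"string"},"jaw":{"type":"number"},"grip_force":{"type":"number"}},"required":["commands"]}

```bash
mkdir -p pics
python3 - <<'E'
from station import *
import cv2
s=get_state();print(s['t'],s['eef_pos'],s['ee_rot'],s['width'],s['force'])
for n in ("scene","top"):
    p=grab_frame(n);cv2.imwrite(f"pics/{n}0.png",cv2.resize(p['frame'][:,:,::-1],None,fx=1.5,fy=1.5))
    print(n,p['fovy'],p['cx'],p['cy'],p['rvec'],p['tvec'])
    for k in ("organiser","bin_lip","red_top","blue_top","green_top","yellow_top","bowl","case","whistle","door_key"):
        print(k,[(r['pixel'],round(r['conf'],2)) for r in recognise(p,k)[:2]])
E
```

```text
0.0 [ 0.17456585 -0.65156025  0.25062644] [ 3.13993209e+00 -1.23069965e-04 -2.87991394e+00] 0.0877039888184598 [ 0.44161125  0.5707408  -1.37166072]
scene 52.76166768796187 254.75303907119127 192.46373959923358 [ 1.05770304  2.60565196 -0.76277724] [ 0.37028788 -0.29007315  1.1798825 ]
organiser [([247.0, 223.4], 0.81)]
bin_lip [([274.1, 186.4], 0.96)]
red_top [([223.6, 157.3], 0.56), ([239.0, 192.6], 0.49)]
blue_top [([221.4, 180.3], 0.71)]
green_top [([244.7, 222.6], 0.5), ([283.0, 220.0], 0.49)]
yellow_top [([259.8, 204.1], 0.71), ([337.8, 224.8], 0.56)]
bowl [([237.0, 192.4], 0.66)]
case [([166.7, 179.1], 0.96), ([261.0, 203.0], 0.22)]
whistle [([227.0, 159.6], 0.63), ([243.7, 223.2], 0.35)]
door_key []
top 53.080067663935395 255.35349441203064 196.29869724592575 [ 2.13226213 -2.17424636  0.19725857] [0.02236281 0.58948873 0.79407612]
organiser [([233.6, 191.8], 0.61)]
bin_lip [([237.3, 220.8], 0.69)]
red_top [([244.4, 183.5], 0.71), ([233.1, 192.8], 0.65)]
blue_top [([270.1, 178.1], 0.59), ([123.0, 221.4], 0.19)]
green_top [([193.3, 194.8], 0.59)]
yellow_top [([220.4, 189.1], 0.71), ([246.8, 183.8], 0.22)]
bowl [([124.7, 221.8], 0.56)]
case [([339.1, 172.8], 0.65), ([240.1, 222.3], 0.29)]
whistle [([320.3, 238.3], 0.55)]
door_key [([172.5, 270.6], 0.53)]
```

View pics/scene0.png

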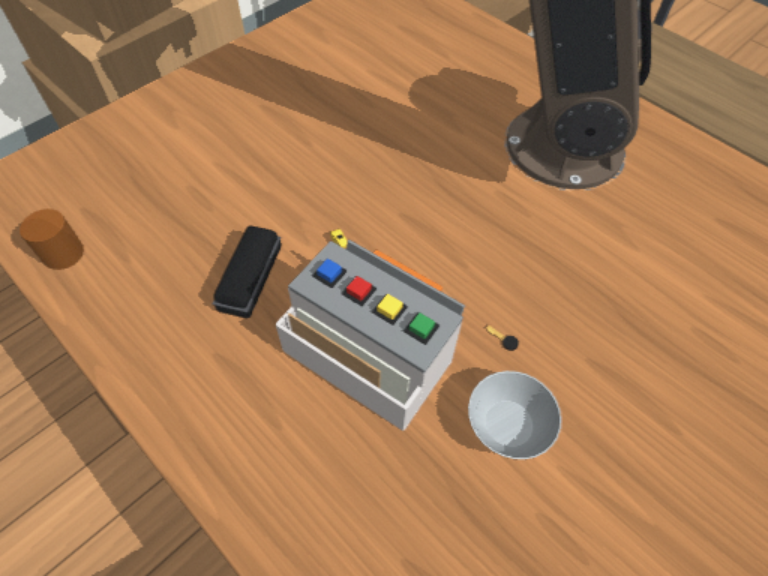

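View pics/top0.png

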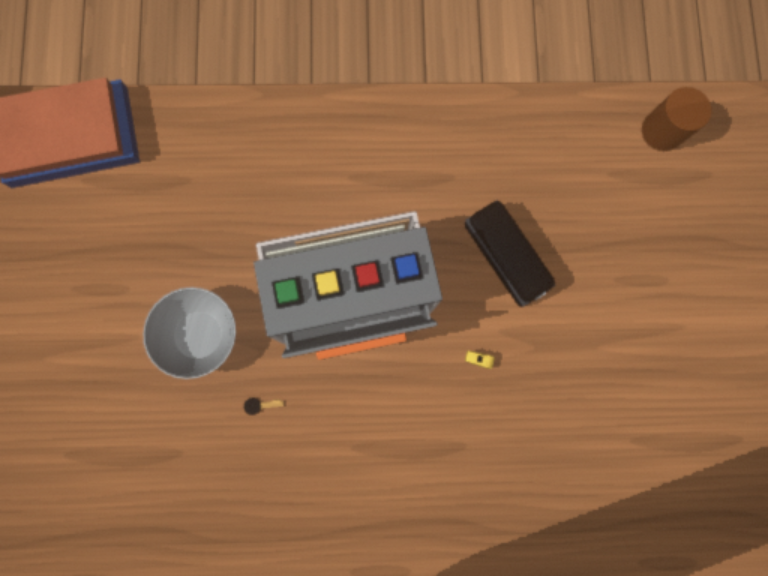

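The keys in the top picture (shown at 1.5x) are green (287,291), yellow (327,283), red (367,275) and blue (407,266), with the lip at about (361,347). The bin is tilted out. In the scene picture they are blue (329,271), red (359,289), yellow (390,307) and green (423,327). Some of the network's hits are mixed up, so I'll fit the organiser pose from these pixels.

```bash
cat > h.py <<'E'
import numpy as np, cv2
def K(p):
    f=p['frame'].shape[0]/2/np.tan(np.radians(p['fovy'])/2)
    return np.array([[f,0,p['cx']],[0,f,p['cy']],[0,0,1.]])
def ray(p,uv,z):
    R=cv2.Rodrigues(np.array(p['rvec'],float))[0];t=np.array(p['tvec'],float)
    d=R.T@np.linalg.inv(K(p))@np.array([*uv,1.]);c=-R.T@t
    return c+d*(z-c[2])/d[2]
def proj(p,X):
    return cv2.projectPoints(np.array(X,float).reshape(-1,3),np.array(p['rvec'],float),np.array(p['tvec'],float),K(p),None)[0].reshape(-1,2)
E
python3 - <<'E'
from station import *
from h import *
from scipy.optimize import least_squares
import colorsys
P={n:grab_frame(n) for n in("scene","top")}
guess={'top':dict(green=(287,291),yellow=(327,283),red=(367,275),blue=(407,266)),'scene':dict(blue=(329,271),red=(359,289),yellow=(390,307),green=(423,327))}
hue=dict(red=0,yellow=27,green=65,blue=110)
px={}
for n,p in P.items():
    hsv=cv2.cvtColor(p['frame'],cv2.COLOR_RGB2HSV).astype(int)
    for k,g in guess[n].items():
        u,v=[a/1.5 for a in g]; yy,xx=np.mgrid[:384,:512]
        m=(abs(xx-u)<11)&(abs(yy-v)<11)&(hsv[...,1]>130)&(hsv[...,2]>50)&(np.minimum(abs(hsv[...,0]-hue[k]),180-abs(hsv[...,0]-hue[k]))<15)
        px[n,k]=(xx[m].mean(),yy[m].mean());r=ray(p,px[n,k],.154);print(n,k,np.round(px[n,k],1),m.sum(),r.round(4))
off=dict(green=78,yellow=26,red=-26,blue=-78)
def pts(q,L): return np.array([q[0]+np.cos(q[2])*L[0]-np.sin(q[2])*L[1],q[1]+np.sin(q[2])*L[0]+np.cos(q[2])*L[1],L[2]])
def f(q,names=("scene","top")): return np.concatenate([proj(P[n],pts(q,(0,off[k]/1e3,.154)))[0]-px[n,k] for n,k in px if n in names])
for nm in (("top",),("scene",),("scene","top")):
    s=least_squares(f,[.6,0,0],args=(nm,));print(nm,s.x.round(4),np.abs(s.fun).max())
q=s.x
for k in off: print(k,pts(q,(0,off[k]/1e3,.156)).round(4))
# lip
img=P['top']['frame'];h=cv2.cvtColor(img,cv2.COLOR_RGB2HSV).astype(int)
m=(abs(h[...,0]-9)<6)&(h[...,1]>190)&(h[...,2]>180);m[:215]=0;m[245:]=0;m[:,:200]=0;m[:,280:]=0
yy,xx=np.nonzero(m);print('lip',xx.min(),xx.max(),yy.min(),yy.max(),xx.mean(),yy.mean(),m.sum())
def lip(th): # rotate about hinge
    a,b=-.018,.098   # out, up
    return (-.05+a*np.cos(th)-b*np.sin(th),0,.018+b*np.cos(th)+a*np.sin(th))
for th in np.arange(0,.6,.05):
    L=lip(th);w=pts(q,L);print(round(th,2),w.round(4),proj(P['top'],w)[0].round(1),proj(P['scene'],w)[0].round(1))
for k,z,n in(("whistle",.015,"top"),("door_key",.004,"top"),("bowl",.02,"top"),("case",.03,"top")):
    r=recognise(P[n],k)
    if r: print(k,ray(P[n],r[0]['pixel'],z).round(3))
p=P['top'];cv2.imwrite('pics/lip1.png',cv2.resize(p['frame'][140:260,150:350,::-1],None,fx=4,fy=4,interpolation=cv2.INTER_CUBIC))
E
```

```text
scene blue [219.1 180. ] 168 [ 0.6127 -0.0147  0.154 ]
scene red [239.  191.9] 176 [0.6029 0.0362 0.154 ]
scene yellow [259.5 204.1] 187 [0.5933 0.0868 0.154 ]
scene green [280.8 216.6] 169 [0.5832 0.1369 0.154 ]
top green [nan nan] 0 [nan nan nan]
top yellow [217.6 188.3] 210 [0.5895 0.0854 0.154 ]
top red [244.4 182.7] 207 [0.5994 0.0344 0.154 ]
top blue [270.9 177.1] 179 [ 0.6096 -0.0166  0.154 ]<stdin>:14: RuntimeWarning: Mean of empty slice.
  ret = ret.dtype.type(ret / rcount)
Traceback (most recent call last):
ValueError: Residuals are not finite in the initial point.
```

```bash
cat > fit.py <<'E'
from station import *
from h import *
from scipy.optimize import least_squares
P={n:grab_frame(n) for n in("scene","top")}
px={('scene','blue'):(219.1,180),('scene','red'):(239,191.9),('scene','yellow'):(259.5,204.1),('scene','green'):(280.8,216.6),
('top','yellow'):(217.6,188.3),('top','red'):(244.4,182.7),('top','blue'):(270.9,177.1)}
off=dict(green=78,yellow=26,red=-26,blue=-78)
def pts(q,L): return np.array([q[0]+np.cos(q[2])*L[0]-np.sin(q[2])*L[1],q[1]+np.sin(q[2])*L[0]+np.cos(q[2])*L[1],L[2]])
def f(q,names=("scene","top")): return np.concatenate([proj(P[n],pts(q,(0,off[k]/1e3,.154)))[0]-px[n,k] for n,k in px if n in names])
for nm in (("top",),("scene",),("scene","top")):
    s=least_squares(f,[.6,0,0],args=(nm,));print(nm,s.x.round(4),np.abs(s.fun).max())
q=s.x
for k in off: print(k,pts(q,(0,off[k]/1e3,.156)).round(4))
img=P['top']['frame'];h=cv2.cvtColor(img,cv2.COLOR_RGB2HSV).astype(int)
m=(abs(h[...,0]-9)<6)&(h[...,1]>190)&(h[...,2]>180);m[:215]=0;m[245:]=0;m[:,:200]=0;m[:,280:]=0
yy,xx=np.nonzero(m)
if len(xx): print('lip',xx.min(),xx.max(),yy.min(),yy.max(),xx.mean(),yy.mean(),m.sum())
def lip(th):
    a,b=-.018,.098
    return (-.05+a*np.cos(th)-b*np.sin(th),0,.018+b*np.cos(th)+a*np.sin(th))
for th in np.arange(0,.5,.05):
    w=pts(q,lip(th));print(round(th,2),w.round(4),proj(P['top'],w)[0].round(1),proj(P['scene'],w)[0].round(1))
for k,z in(("whistle",.015),("door_key",.004),("bowl",.02),("case",.03)):
    r=recognise(P['top'],k)
    if r: print(k,ray(P['top'],r[0]['pixel'],z).round(3))
p=P['top'];cv2.imwrite('pics/lip1.png',cv2.resize(p['frame'][140:260,150:350,::-1],None,fx=4,fy=4,interpolation=cv2.INTER_CUBIC))
E
python3 fit.py
```

```text
('top',) [0.5945 0.06   0.1943] 0.02635999836894598
('scene',) [0.598  0.0612 0.191 ] 0.33454278547520744
('scene', 'top') [0.5964 0.0605 0.1831] 1.0835421360806095
green [0.5822 0.1372 0.156 ]
yellow [0.5916 0.086  0.156 ]
red [0.6011 0.0349 0.156 ]
blue [ 0.6106 -0.0162  0.156 ]
0.0 [0.5295 0.0481 0.116 ] [238.1 221.3] [267.2 185.2]
0.05 [0.5247 0.0472 0.115 ] [238.6 223.7] [268.4 184. ]
0.1 [0.52   0.0463 0.1137] [239.1 226.2] [269.6 182.8]
0.15 [0.5153 0.0455 0.1122] [239.6 228.6] [270.7 181.8]
0.2 [0.5107 0.0446 0.1105] [240.1 230.9] [271.8 180.9]
0.25 [0.5062 0.0438 0.1085] [240.5 233.3] [272.9 180. ]
0.3 [0.5018 0.043  0.1063] [241.  235.5] [274.  179.2]
0.35 [0.4975 0.0422 0.1039] [241.4 237.7] [274.9 178.6]
0.4 [0.4934 0.0414 0.1013] [241.9 239.9] [275.9 178. ]
0.45 [0.4893 0.0407 0.0984] [242.3 242. ] [276.8 177.5]
whistle [ 0.497 -0.132  0.015]
door_key [0.439 0.196 0.004]
bowl [0.542 0.3   0.02 ]
case [ 0.652 -0.185  0.03 ]
```

View pics/lip1.png

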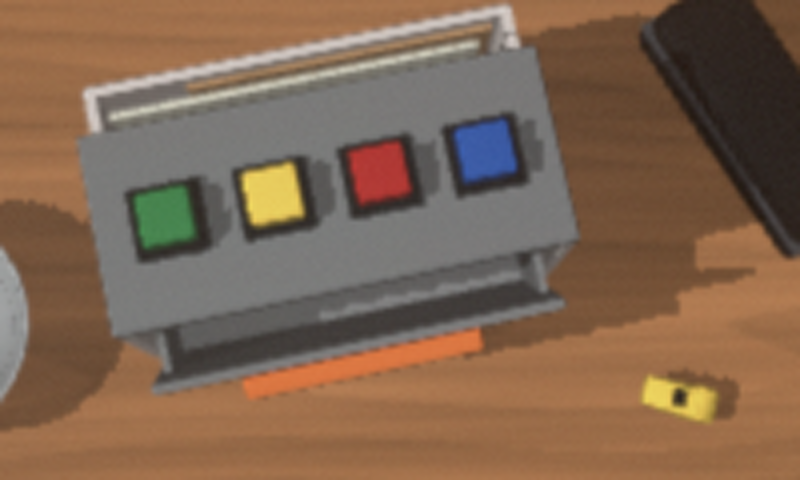

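Emit:
step_arm --commands "-40 30 0 0 0 0.07; -42 36 0 0 0 0; -42 36 0 0 0 0; -42 36 0 0 0 0; -42 36 0 0 0 0; -42 36 0 0 0 0; -42 36 0 0 0 0; -42 36 0 0 0 0" --jaw 0

```text
t: 2.5
eef_pos: [0.4471, -0.3077, 0.252]
ee_rot: [-3.141, 0.001, -2.95]
force: [0.7, -0.6, -0.5]
width: 0.0133
```

Emit:
step_arm --commands "-30 40 0 0 0 0; -30 40 0 0 0 0; -20 45 0 0 0 0; 0 50 0 0 0 0; 0 50 0 0 0 0; 0 50 0 0 0 0; 0 40 0 0 0 0; 0 0 0 0 0 0"

```text
t: 3.5
eef_pos: [0.4644, 0.0173, 0.252]
ee_rot: [3.141, 0.001, -2.946]
force: [1.4, -0.6, 0.7]
width: 0.0003
```

```bash
cat > st.py <<'E'
from station import *
import numpy as np
s=get_state();d=s['eef_pos']-np.array([.596,.0605,0]);c,n=np.cos(.192),np.sin(.192)
print(s['t'],s['eef_pos'].round(4),'org',np.round([c*d[0]+n*d[1],-n*d[0]+c*d[1],d[2]],4),'yaw err',round(s['ee_rot'][2]-(.192-np.pi),4),s['ee_rot'].round(3),'F',s['force'].round(2),'w',s['width'])
E
python3 st.py
```

```text
3.5 [0.4644 0.0173 0.252 ] org [-0.1375 -0.0173  0.252 ] yaw err 0.0034 [ 3.141e+00  1.000e-03 -2.946e+00] F [ 1.4  -0.64  0.69] w 0.0003037659671326908
```

Emit:
step_arm --commands "0 17 30 0 0 0; 0 0 40 0 0 0; 0 0 40 0 0 0; 0 0 22 0 0 0; 0 0 0 0 0 0; 0 0 0 0 0 0"

```text
t: 4.25
eef_pos: [0.4621, 0.0318, 0.1205]
ee_rot: [3.142, 0.001, -2.95]
force: [1.1, -0.5, 0.2]
width: 0.0005
```

```bash
python3 st.py
python3 - <<'E'
from station import *
from h import *
for n in("top","scene"):
    p=grab_frame(n)
    c=p['frame'][140:290,130:330] if n=='top' else p['frame'][100:250,180:380]
    cv2.imwrite(f'pics/{n}2.png',cv2.resize(c[:,:,::-1],None,fx=4,fy=4,interpolation=cv2.INTER_CUBIC))
p=grab_frame("wrist");cv2.imwrite('pics/w2.png',p['frame'][:,:,::-1])
E
```

```text
4.25 [0.4621 0.0318 0.1205] org [-0.1369 -0.0026  0.1205] yaw err -0.0004 [ 3.142e+00  1.000e-03 -2.950e+00] F [ 1.12 -0.48  0.22] w 0.0004942171607850476
```

View pics/scene2.png

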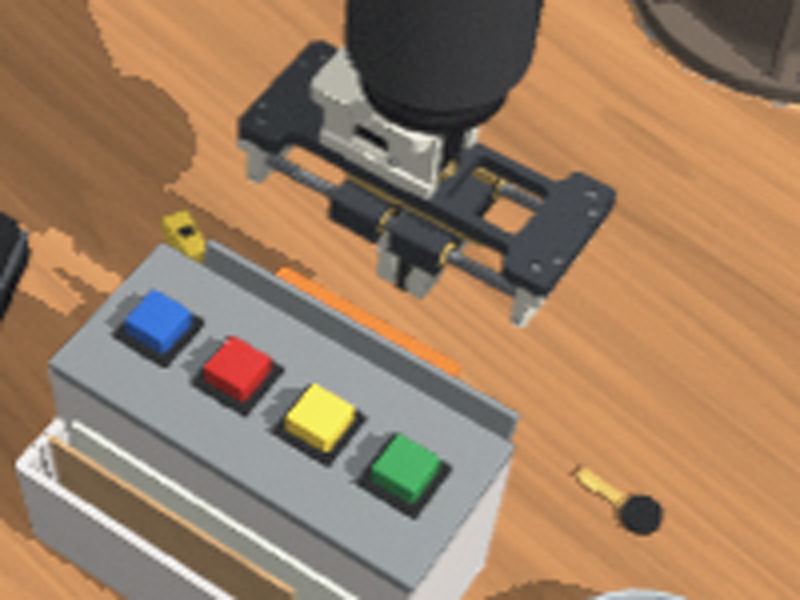

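View pics/w2.png

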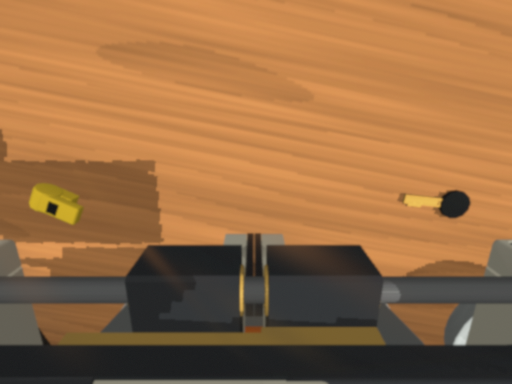

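The gripper is level in front of the lip, the organiser and loose things are clear of it, and the wrist view shows only the whistle and door key. Next I'll push.

Emit:
step_arm --commands "-10 2 0 0 0 0; -10 0 0 0 0 0; -8 0 0 0 0 0; -5 0 0 0 0 0; -4 0 0 0 0 0; -4 0 0 0 0 0; 0 0 0 0 0 0"

```text
t: 5.28
eef_pos: [0.5014, 0.0417, 0.1195]
ee_rot: [-3.142, 0.0, -2.95]
force: [0.4, 0.3, -0.4]
width: 0.0007
```

Emit:
step_arm --commands "-3 0 0 0 0 0; -3 0 0 0 0 0; -2 0 0 0 0 0; 0 0 0 0 0 0"

```text
t: 5.78
eef_pos: [0.5094, 0.0433, 0.1196]
ee_rot: [3.142, 0.0, -2.95]
force: [-0.4, 0.6, -0.5]
width: 0.0002
```

Emit:
step_arm --commands "-3 0 0 0 0 0; -3 0 0 0 0 0; -2 0 0 0 0 0; 0 0 0 0 0 0"

```text
t: 6.28
eef_pos: [0.5173, 0.0449, 0.1195]
ee_rot: [3.142, 0.0, -2.95]
force: [-0.3, 0.2, 0.2]
width: 0.0009
```

```bash
python3 st.py
python3 - <<'E'
from station import *
from h import *
for n in("top","scene"):
    p=grab_frame(n)
    c=p['frame'][140:290,130:330] if n=='top' else p['frame'][100:250,180:380]
    cv2.imwrite(f'pics/{n}3.png',cv2.resize(c[:,:,::-1],None,fx=4,fy=4,interpolation=cv2.INTER_CUBIC))
E
```

```text
6.275 [0.5173 0.0449 0.1195] org [-0.0803 -0.0003  0.1195] yaw err -0.0002 [ 3.142  0.    -2.95 ] F [-0.26  0.24  0.2 ] w 0.0008608580532810245
```

View pics/scene3.png

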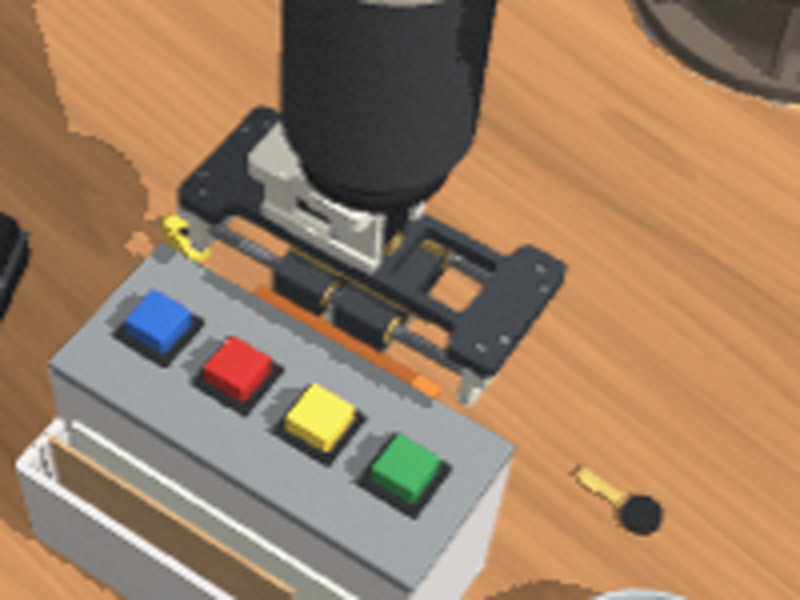

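The bin is following and is nearly shut, with the lip at about (340,340). I'll keep pushing until the stop shows as a clear force.

Emit:
step_arm --commands "-2 0 0 0 0 0; -2 0 0 0 0 0; -1 0 0 0 0 0; 0 0 0 0 0 0"

```text
t: 6.88
eef_pos: [0.5187, 0.0448, 0.119]
ee_rot: [-3.141, -0.006, -2.951]
force: [-12.0, 2.1, 9.5]
width: 0.0004
```

Emit:
step_arm --commands "-1.5 0 0 0 0 0; 0 0 0 0 0 0"

```text
t: 7.12
eef_pos: [0.5188, 0.0448, 0.119]
ee_rot: [-3.141, -0.009, -2.951]
force: [-18.0, 1.5, 14.5]
width: 0.0006
```

```bash
python3 st.py
python3 - <<'E'
from station import *
from h import *
print(get_state()['moment'])
for n in("top","scene"):
    p=grab_frame(n)
    c=p['frame'][140:290,130:330] if n=='top' else p['frame'][100:250,180:380]
    cv2.imwrite(f'pics/{n}4.png',cv2.resize(c[:,:,::-1],None,fx=4,fy=4,interpolation=cv2.INTER_CUBIC))
E
```

```text
7.125 [0.5188 0.0448 0.119 ] org [-0.0788 -0.0007  0.119 ] yaw err -0.0013 [-3.141 -0.009 -2.951] F [-18.03   1.51  14.5 ] w 0.0005716590885502147
[0.64545888 6.35269336 0.01223519]
```

View pics/scene4.png

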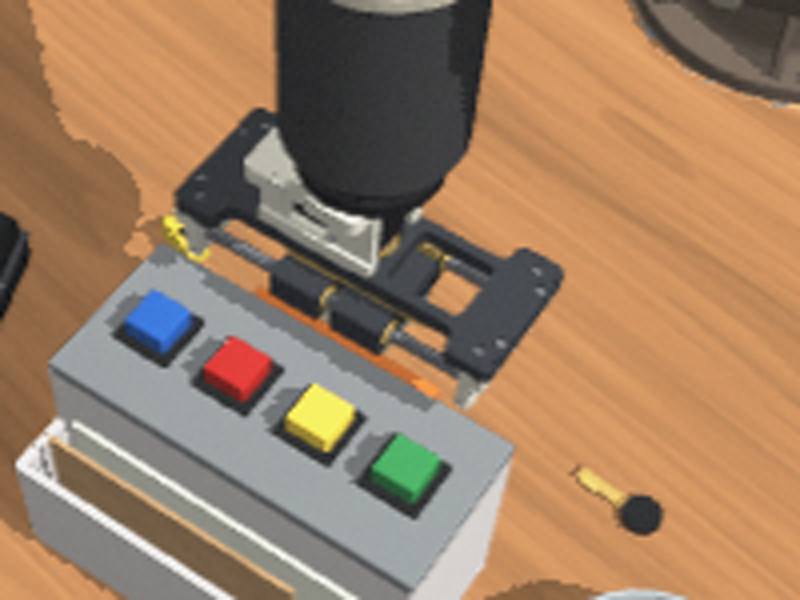

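Emit:
step_arm --commands "10 0 0 0 0 0; 30 0 0 0 0 0; 20 0 -20 0 0 0; 0 0 -40 0 0 0; 0 0 -40 0 0 0; 0 0 -30 0 0 0; 0 0 0 0 0 0"

```text
t: 8.1
eef_pos: [0.4659, 0.0351, 0.2522]
ee_rot: [3.14, 0.006, -2.949]
force: [-0.1, 0.0, -1.2]
width: 0.0001
```

```bash
python3 st.py
cat > lipchk.py <<'E'
from station import *
from h import *
import sys
q=(.5964,.0605,.192)
def pts(L): return np.array([q[0]+np.cos(q[2])*L[0]-np.sin(q[2])*L[1],q[1]+np.sin(q[2])*L[0]+np.cos(q[2])*L[1],L[2]])
for n in("top","scene"):
    p=grab_frame(n);print(n,[(r['pixel'],r['conf']) for r in recognise(p,'bin_lip')[:1]])
    im=cv2.resize(p['frame'][:,:,::-1],None,fx=4,fy=4,interpolation=cv2.INTER_CUBIC).copy()
    for y in(-.06,0,.06):
      for col,L in (((255,255,0),(-.068,y,.116)),((255,0,255),(-.05,y,.140))):
        u=proj(p,pts(L))[0]*4;cv2.circle(im,(int(u[0]),int(u[1])),3,col,-1)
    c=im[560:1160,520:1320] if n=='top' else im[400:1000,720:1520]
    cv2.imwrite(f'pics/{n}{sys.argv[1]}.png',c)
E
python3 lipchk.py 5
```

```text
8.1 [0.4659 0.0351 0.2522] org [-1.326e-01 -1.000e-04  2.522e-01] yaw err 0.0002 [ 3.14   0.006 -2.949] F [-0.07  0.01 -1.16] w 0.0001437333582259998
top []
scene [([265.2, 186.2], 0.48)]
```

View pics/top5.png

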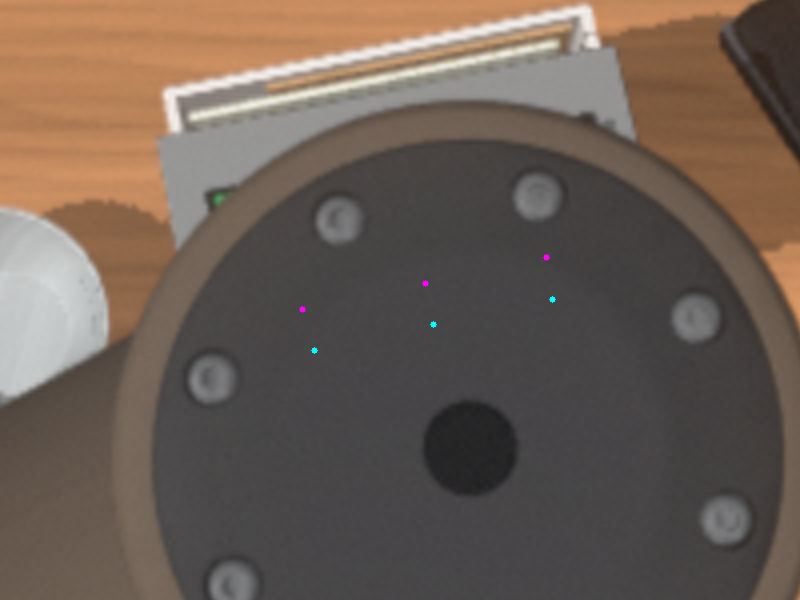

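View pics/scene5.png

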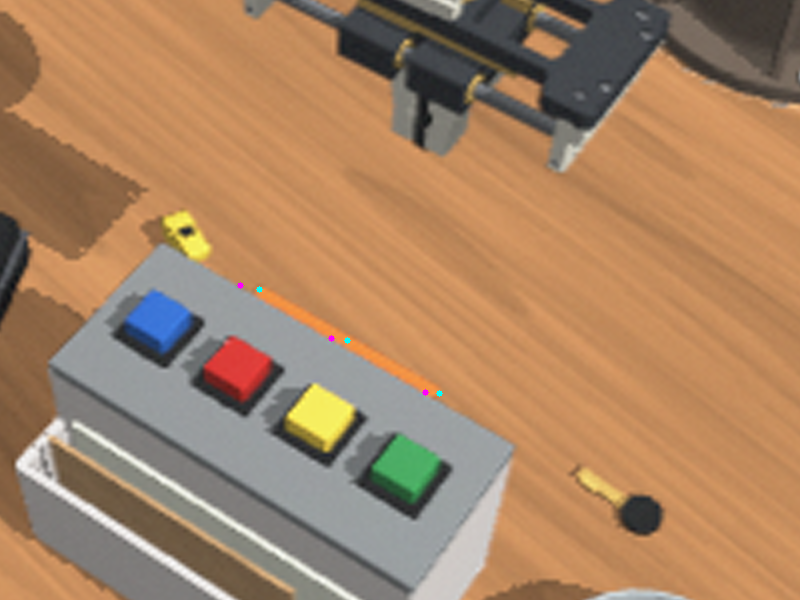

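The scene view shows the lip's front edge exactly on the predicted shut line (cyan dots), so the bin is shut. Next is the red key.

Emit:
step_arm --commands "-33 -10 0 0 0 0; -50 -10 0 0 0 0; -50 -6 0 0 0 0; 0 0 30 0 0 0; 0 0 26 0 0 0; 0 0 0 0 0 0"

```text
t: 9.05
eef_pos: [0.5984, 0.0339, 0.1903]
ee_rot: [-3.141, -0.006, -2.95]
force: [-0.5, -0.0, 0.4]
width: 0.0004
```

```bash
python3 st.py; python3 lipchk.py 6
```

```text
9.05 [0.5984 0.0339 0.1903] org [-0.0028 -0.0266  0.1903] yaw err -0.0006 [-3.141 -0.006 -2.95 ] F [-0.5  -0.03  0.37] w 0.00042448988055171494
top [([233.8, 217.6], 0.78)]
scene [([282.9, 196.0], 0.53)]
```

View pics/scene6.png

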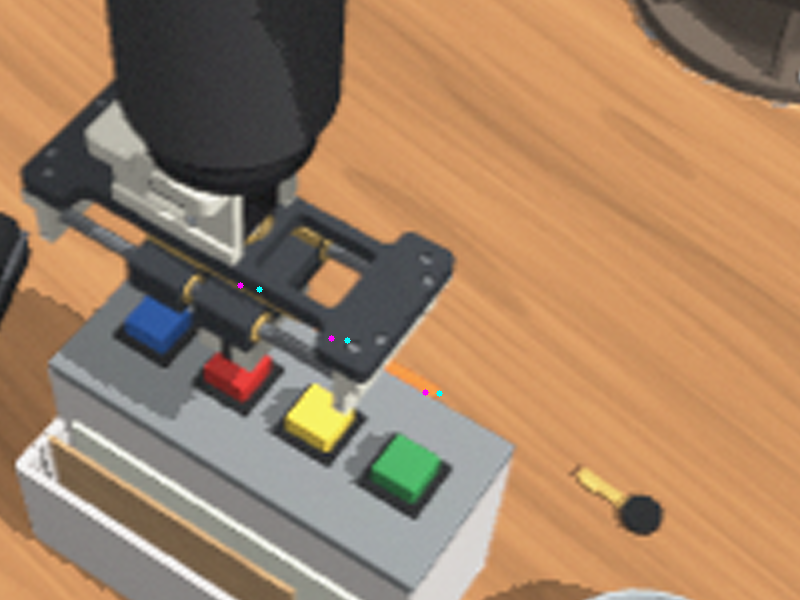

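Emit:
step_arm --commands "-3 1 4 0 0 0; 0 0 4 0 0 0; 0 0 3 0 0 0; 0 0 3 0 0 0; 0 0 2 0 0 0; 0 0 2 0 0 0; 0 0 0 0 0 0"

```text
t: 10.12
eef_pos: [0.6027, 0.0359, 0.1754]
ee_rot: [-3.142, -0.0, -2.95]
force: [-0.4, -0.3, 0.1]
width: 0.0003
```

Emit:
step_arm --commands "0 0 2 0 0 0; 0 0 1 0 0 0; 0 0 0 0 0 0"

```text
t: 10.5
eef_pos: [0.6028, 0.0359, 0.1733]
ee_rot: [-3.141, 0.001, -2.95]
force: [-3.4, 0.4, 7.0]
width: 0.0004
```

Emit:
step_arm --commands "0 0 1 0 0 0; 0 0 1 0 0 0; 0 0 0 0 0 0"

```text
t: 10.88
eef_pos: [0.6029, 0.0359, 0.1731]
ee_rot: [-3.141, 0.002, -2.949]
force: [-8.9, 1.5, 18.9]
width: 0.0004
```

The red key is at its stop: TCP z is 0.1731 against 0.173 expected, at 19 N. Blue is next.

Emit:
step_arm --commands "0 0 -15 0 0 0; 0 0 -20 0 0 0; 1 -26 0 0 0 0; 1 -26 0 0 0 0; 0 0 10 0 0 0; 0 0 8 0 0 0; 0 0 0 0 0 0"

```text
t: 11.75
eef_pos: [0.6101, -0.015, 0.1865]
ee_rot: [3.142, -0.002, -2.949]
force: [-0.2, -0.5, 0.1]
width: 0.0001
```

```bash
python3 st.py; python3 lipchk.py 7
```

```text
11.75 [ 0.6101 -0.015   0.1865] org [-0.0006 -0.0768  0.1865] yaw err 0.0002 [ 3.142e+00 -2.000e-03 -2.949e+00] F [-0.16 -0.53  0.12] w 0.00014506424360615546
top [([234.3, 216.1], 0.72)]
scene [([340.7, 278.0], 0.25)]
```

View pics/scene7.png

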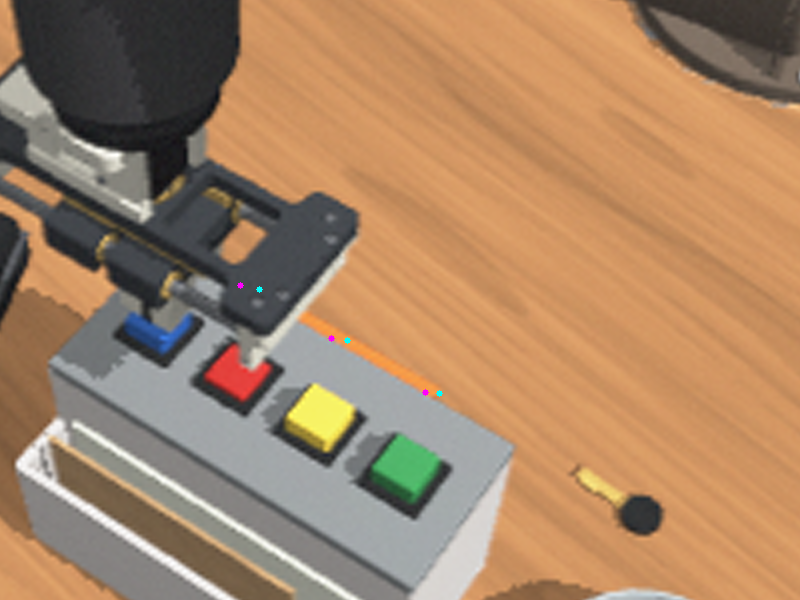

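Red is visibly down at (240,372), and the fingertip is over blue at (160,325). I'll press blue.

Emit:
step_arm --commands "0 -1 4 0 0 0; 0 0 3 0 0 0; 0 0 3 0 0 0; 0 0 2 0 0 0; 0 0 2 0 0 0; 0 0 1 0 0 0; 0 0 0 0 0 0"

```text
t: 12.82
eef_pos: [0.6109, -0.0164, 0.1733]
ee_rot: [-3.141, 0.0, -2.95]
force: [-3.3, 2.0, 7.7]
width: 0.0002
```

Emit:
step_arm --commands "0 0 1 0 0 0; 0 0 1 0 0 0; 0 0 0 0 0 0"

```text
t: 13.2
eef_pos: [0.6109, -0.0164, 0.1731]
ee_rot: [-3.141, 0.002, -2.949]
force: [-8.1, 2.3, 19.8]
width: 0.0008
```

Emit:
step_arm --commands "0 0 -20 0 0 0; 0 0 -30 0 0 0; 0 40 0 0 0 0; 0 40 0 0 0 0; 0 40 0 0 0 0; 0 36 0 0 0 0; 0 0 30 0 0 0; 0 0 0 0 0 0"

```text
t: 14.2
eef_pos: [0.5796, 0.1364, 0.1883]
ee_rot: [-3.14, -0.004, -2.949]
force: [-0.7, -0.0, -0.4]
width: 0.0006
```

```bash
python3 st.py; python3 lipchk.py 8
```

```text
14.2 [0.5796 0.1364 0.1883] org [-0.0016  0.0776  0.1883] yaw err 0.0002 [-3.14  -0.004 -2.949] F [-0.68 -0.04 -0.44] w 0.0005958250552855818
top [([236.6, 215.3], 0.72)]
scene []
```

View pics/scene8.png

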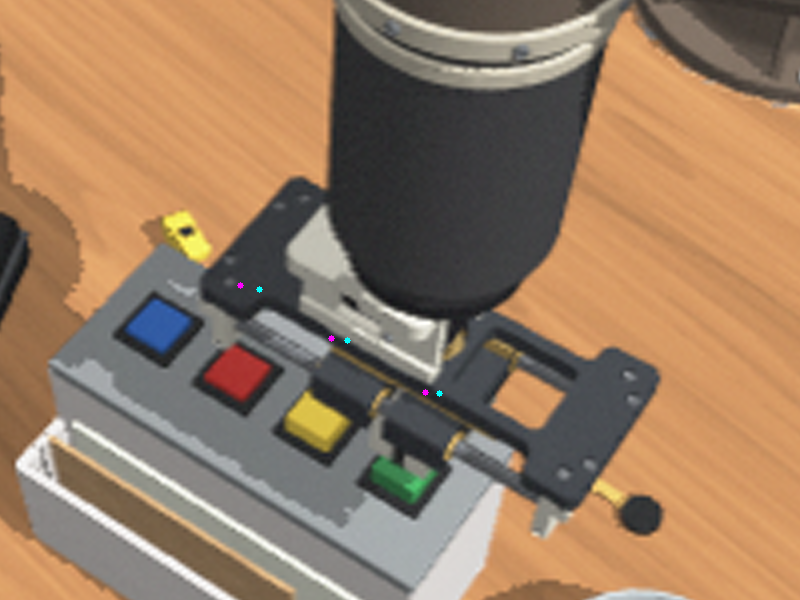

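Blue (160,328) and red (238,372) are down and yellow is up. The fingertip is over green, so I'll press it.

Emit:
step_arm --commands "-1 0 5 0 0 0; 0 0 4 0 0 0; 0 0 3 0 0 0; 0 0 3 0 0 0; 0 0 2 0 0 0; 0 0 1 0 0 0; 0 0 0 0 0 0"

```text
t: 15.28
eef_pos: [0.5823, 0.1367, 0.1733]
ee_rot: [-3.141, 0.001, -2.949]
force: [-0.6, -2.2, 5.6]
width: 0.0005
```

Emit:
step_arm --commands "0 0 1 0 0 0; 0 0 1 0 0 0; 0 0 0 0 0 0"

```text
t: 15.65
eef_pos: [0.5823, 0.1367, 0.1731]
ee_rot: [-3.141, 0.002, -2.949]
force: [-6.6, -2.1, 18.6]
width: 0.0006
```

Emit:
step_arm --commands "0 0 -20 0 0 0; 0 0 -40 0 0 0; 0 0 -40 0 0 0; 0 -50 -10 0 0 0; 0 -60 0 0 0 0; 0 -60 0 0 0 0; 0 -60 0 0 0 0; 0 -60 0 0 0 0"

```text
t: 16.65
eef_pos: [0.6375, -0.1493, 0.2802]
ee_rot: [3.141, -0.0, -2.949]
force: [0.2, 0.8, 0.1]
width: 0.0006
```

Emit:
step_arm --commands "0 -60 0 0 0 0; 0 -60 0 0 0 0; 0 -50 0 0 0 0; 0 -30 0 0 0 0; 0 0 0 0 0 0; 0 0 0 0 0 0"

```text
t: 17.4
eef_pos: [0.6754, -0.3437, 0.2799]
ee_rot: [3.141, -0.001, -2.95]
force: [0.3, -0.0, -1.4]
width: 0.0003
```

```bash
python3 st.py; python3 lipchk.py 9
```

```text
17.4 [ 0.6754 -0.3437  0.2799] org [ 0.0008 -0.4119  0.2799] yaw err -0.0004 [ 3.141e+00 -1.000e-03 -2.950e+00] F [ 0.32 -0.05 -1.41] w 0.00028021166312069127
top [([233.6, 215.6], 0.62)]
scene [([271.3, 187.4], 0.46)]
```

View pics/top9.png

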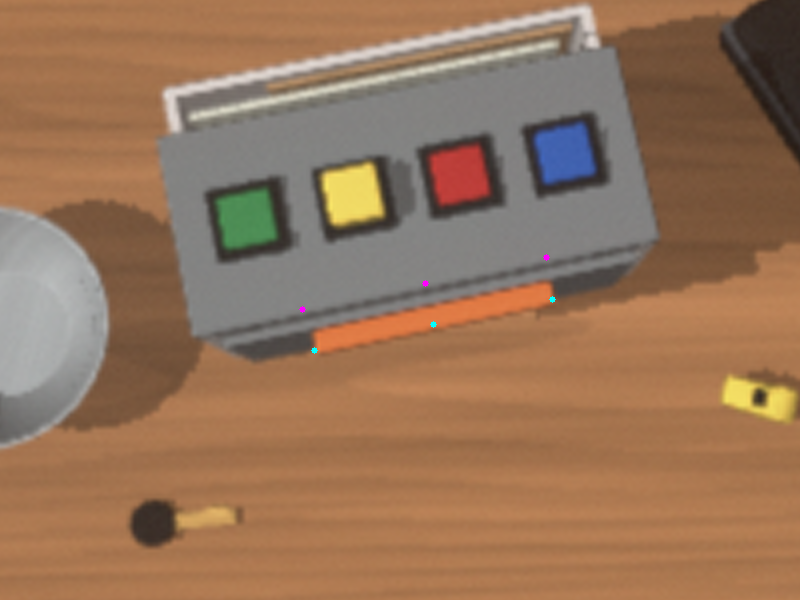

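View pics/scene9.png

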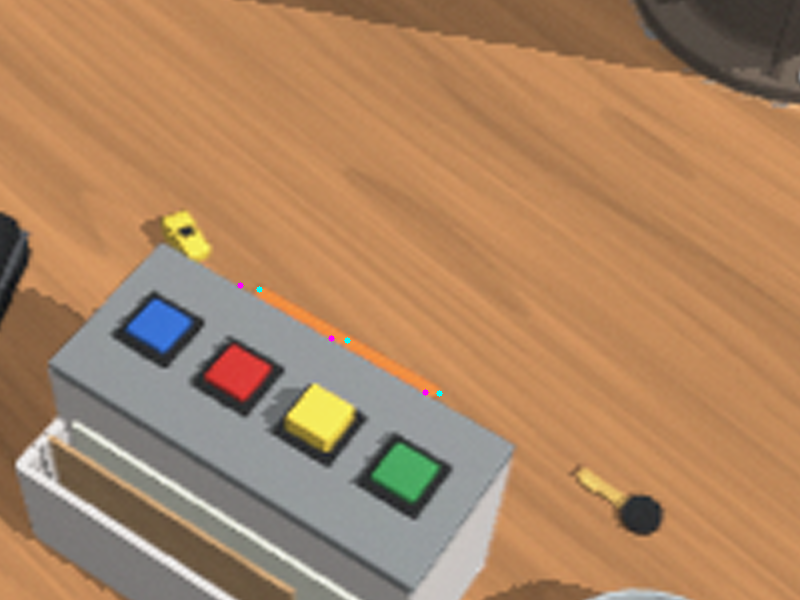

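Both views show the lip on the shut line. Red, blue and green are down, yellow is up with its shadow, and the whistle, door key and bowl haven't moved. I'm handing it in.

```bash
python3 -c "
from station import *
print(job_done())"
```

```text
the job is handed in; nothing more can be done
None
```

The organiser is locked and the job was handed in at about 17.5 s, well inside the 51 s limit; no verdict is reported.

- **Bin:** I pushed the orange lip with the closed fingertips until it met a firm stop, at about 18 N. In the last top and scene pictures its front edge lies on the computed shut line.
- **Keys:** I pressed red, then blue, then green. Each stopped with the fingertips at 148 mm, the fully pressed height, under about 19–20 N. The pictures show all three down and yellow still up.
- **Loose things:** The bowl, whistle and door key look unmoved in the last pictures. Those pictures showed only part of the case, and the arm stayed well above it. The arm was clear of everything at hand-in.

**Checks that disagreed:**
- The two cameras gave organiser positions about 3 mm apart, within their calibration.
- The networks mixed up some key and lip hits, so I used pixel positions I had checked in the pictures.
- While pushing against the bin's stop there was also an upward force of about 14 N. I took it to be friction on the lip, and it was gone after backing off.

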